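# Pull the stuck cartridge, feel its weight, sort it

## Task

The orange-capped cartridge is wedged in its slot of the dock with only its cap standing out: pull it straight up by the cap and hold it clear of the dock to feel its weight. If it weighs more than 300 g it is still good and belongs in the blue tray, if less it is spent and belongs in the yellow tray (within 60 g of 300 g either will do): lower it until it stands upright on the floor of that tray, and only then let go. Leave the white-capped cartridge where it is in the dock and do not disturb the beaker or the jar.

Things in the scene. Friction and masses are not known exactly. Their poses are not given: they have to be found in the camera images.
- cart_center (a point): centre of the orange-capped cartridge, an upright aluminium box 80 mm (x) by 24 mm (y) by 110 mm (z): top 55 mm above, bottom 55 mm below this point. Top 23 mm: orange cap, same outline. 105 to 540 g. Starts in either dock slot, axes parallel to the dock's, top 22 mm above the dock; a spring leaf clamps its thickness: 5 to 12 N besides its weight to pull it up, until it has risen 80 mm
- blank_center (a point): centre (half-way up) of the white-capped cartridge, same size and shape, 300 g, clamped in the dock's other slot, 90 mm from the orange one along the dock's y; it must stay there
- bay: the dock, a fixed cream block with a grey top, 120 mm (x) by 212 mm (y) by 96 mm tall; origin at the centre of its underside. Two slots open at the top, floor 8 mm above the bench, 84 mm long (x), 27 mm wide (y); the cartridges stand at y = -45 and +45 mm, either way round
- tray_good: blue open tray for cartridges over 300 g, fixed; 125 mm square, walls 4 mm thick and 22 mm tall, floor 4 mm thick; origin at the centre of its underside. It may change places with the yellow tray
- tray_spent: yellow open tray for cartridges under 300 g, fixed; same size as the blue one, origin at the centre of its underside
- beaker: empty glass beaker, 72 mm wide, 95 mm tall, standing towards the far edge of the bench; origin at the centre of its underside; a bystander
- jar: white jar with a white lid, 60 mm wide, 80 mm tall, standing towards the far edge of the bench; origin at the centre of its underside; a bystander
There are look-alikes about, which are no part of the job. What is shaped like the part that bears cart_center but turquoise is not meant.

How it is judged:
On the way, in this order (a step that is already met when the one before it is completed fails the run):
1. the orange-capped cartridge is held upright by the fingers, its bottom above the dock's top (height (world z) of cart_center above 0.153 m and angle between cart_center's own z axis and vertical below 0.2 rad and contact force between the fingers and cart above 1 N and contact force between cart and bay below 0.1 N), for 0.3 s.
2. still held by the fingers, it touches down on the floor of a tray (contact force between the fingers and cart above 1 N and height (world z) of cart_center below 0.066 m and (contact force between cart and tray_good above 0.3 N or contact force between cart and tray_spent above 0.3 N)), for 0.05 s.
At the end, for the whole second after the job is handed in: The orange-capped cartridge stands at rest, upright (within 0.1 rad), on the floor of the blue tray if over 360 g, the yellow tray if under 240 g, either in between, its centre within 50 mm of the tray's; the white-capped one is still in its slot (angle between cart_center's own z axis and vertical below 0.1 rad and linear speed of cart below 0.02 m/s and height (world z) of cart_center between 0.055 and 0.063 m and distance between blank_center and bay below 0.09 m and ((horizontal distance between cart_center and tray_good below 0.05 m and contact force between cart and tray_good above 2.33 N) or (horizontal distance between cart_center and tray_spent below 0.05 m and contact force between cart and tray_spent between 0.8 and 3.55 N))); the robot touches nothing.
It fails at once if the white-capped cartridge is moved more than 12 mm (distance of blank_center from where it was at the start of the episode above 0.012 m).
It fails at once if the beaker or the jar is moved more than 30 mm (distance of any of beaker, jar from where it was at the start of the episode above 0.03 m).
It also fails if it takes over 54 s, if anything falls off the work surface, if the arm or the gripper's body presses on something with over 40 N, if the wrist force passes 120 N, or if a joint passes its speed limit or range.

## Robot

A 7-joint arm with a two-finger parallel gripper is mounted at the origin on the work surface. World frame = base frame: x ahead of the robot, y to its left, z up, the work surface at z = 0. Lengths are in m, angles in rad, forces in N, time in s.
With the tool pointing down it reaches from about 0.425 to 0.925 m from the base axis. Payload 6.8 kg.
Tool frame: the origin (TCP) lies midway between the tips of the shut fingers; the grasp point (between the pads) lies 19 mm behind it; z points along the fingers, x is the direction in which the jaws open and shut, and the axes are right-handed (so a half turn about z gives the same grasp; the last joint's range is limited). The gripper opens to 85 mm and grips with 20 to 120 N. Pads are 22 mm wide; open, the fingers measure 114 mm over their backs; the gripper's body (76 mm by 85 mm) begins 54 mm behind the grasp point. The pads swing forward as they close: fully open they stand 13 mm farther back than shut.
Start: joints at [1.172, 0.477, 0.022, 1.555, -0.011, 1.109, -0.083], TCP at [0.194, -0.647, 0.231] pointing down, gripper open.
Joint ranges: [-2.96, 2.96], [-0.34, 2.1], [-1.41, 1.46], [0.24, 2.44], [-1.37, 4.51], [0.17, 1.92], [-2.96, 2.96]. Speed limits (rad/s): [2.39, 2.39, 3.14, 3.14, 3.14, 3.14, 3.14].

## Interface

Orientations are given as [roll, pitch, yaw] about the fixed x, y, z axes, in that order (R = Rz(yaw) Ry(pitch) Rx(roll)).
In Python, from station import robot gives the robot as it stands.
- The arm moves only by the tool carry_out, never from a script. Its argument "commands" is a list of rows, each an object with "hand": the closure in counts, from 0 (fully open) to 255 (shut); "dp": the shift along the tool's x, y, z in units of 40 mm (1.0 is 40 mm), a list of three; "yaw": the turn about the tool's z in units of 8 degrees (1.0 is 8 degrees). A call has 1 to 10 rows; each row is the pose to reach, as a shift and turn from the pose commanded when the call began, along the tool's axes at that moment; what a row does not reach only later rows make up. A row lasts 1/8 s, in which the tool goes at most 62.5 mm and 10.7 degrees, less where a joint would pass 70% of its speed; a pose out of reach is approached as far as the arm can. A call with a gripper value outside its range is refused whole. The fingers move at their own pace and stop on an object; "newtons" is the grip in N (left out, the last holds). Time passes only in rows, so rows that repeat a pose let the fingers close. It gives the time, the measured TCP pose, the force and the opening at its end, in the units of the state.
- robot.get_state(): the state, without advancing time (a new reading comes with each control period).
- robot.camera(name): name is "scene" or "top" or "wrist"; returns a dict with "img" (384x512x3 uint8, red, green, blue), "fx", "fy", "cx", "cy" (pixels), "R" (3x3) and "t" (3): a world point X has camera coordinates R X + t. Camera axes: x right, y down, z forward; pixel columns grow to the right and rows downward; lengths in m; the calibration is good to about 2 mm. A picture is of the moment at which its call begins. There is no depth.
- robot.job_done(): hands the job in, once; it reports no verdict.
The state is a dict: "time_s": time; "joints": joint angles; "dq": joint speeds; "tau": joint torques, N m; "tool_pos": TCP position; "orientation": TCP orientation; "ft_force": force on the tool from outside, world axes, zero at the start; "ft_torque": the same for the moment, N m; "gripper_width": finger opening in m.
Only numpy, scipy, OpenCV 4.12 (cv2) and the standard library are available. Lean on these libraries where they do the work, as an engineer would, in place of code of your own. Each camera call takes 0.05 s, during which the arm holds its last target. There are 200 camera calls.

## Working session

There is one attempt and no reset: what is moved stays moved. The work goes in short steps, Python scripts to look and compute and a tool call to move; the robot and the scene stay as the last step left them, time stands still between calls to the robot, and variables do not carry over. Pictures are saved under pics/ and viewed, about 8 in all and at most 12, crops included, and the job is handed in when it is done.

Besides the shell and the picture viewer there is one more tool, called after "Request:" by a JSON object that holds its "method" and its "body", one argument or row to a line. carry_out: Moves the arm, as the interface text tells. Its arguments: {"type":"object","properties":{"commands":{"type":"array"},"newtons":{"type":"number"}},"required":["commands"]}

```bash
mkdir -p pics; ls; cat > h.py <<'E'
import numpy as np, cv2, os
from station import robot
def shot(n,f):
    c=robot.camera(n); np.savez(f'pics/{f}.npz',**c); cv2.imwrite(f'pics/{f}.png',cv2.cvtColor(c['img'],cv2.COLOR_RGB2BGR)); return c
def load(f): return np.load(f'pics/{f}.npz')
def ray(c,u,v,z):
    R,t=np.array(c['R']),np.array(c['t'])
    o=-R.T@t; d=R.T@np.array([(u-c['cx'])/c['fx'],(v-c['cy'])/c['fy'],1.]); return o+d*(z-o[2])/d[2]
def proj(c,X):
    p=np.array(c['R'])@np.array(X)+np.array(c['t']); return c['fx']*p[0]/p[2]+c['cx'],c['fy']*p[1]/p[2]+c['cy']
E
python3 - <<'E'
from h import *
a=shot('top','top0');b=shot('scene','scene0')
s=robot.get_state();print(s)
cv2.imwrite('pics/both.png',cv2.resize(np.vstack([cv2.imread('pics/top0.png'),cv2.imread('pics/scene0.png')]),(400,600)))
for c in(a,b):print(c['fx'],c['cx'],c['cy'],-np.array(c['R']).T@c['t'])
E
```

```text
pics
{'time_s': 0.1, 'joints': array([ 1.17189775,  0.47775046,  0.02235944,  1.55630493, -0.01149207,
        1.1092995 , -0.08312462]), 'dq': array([-6.74002611e-05, -2.07294271e-03,  1.53064943e-03, -3.52432462e-03,
       -2.88484517e-04, -1.55303294e-03,  2.03244550e-04]), 'tau': array([ 4.48134087e-03, -5.97756636e+01,  1.61390372e+00, -2.81955886e+01,
        1.29122066e-02,  4.96985522e-03, -3.44791511e-05]), 'tool_pos': array([ 0.19336701, -0.64617721,  0.23042124]), 'orientation': array([ 3.14145862e+00,  1.62828114e-03, -1.28001335e+00]), 'ft_force': array([-0.69957086,  0.96746467, -0.16171647]), 'ft_torque': array([ 0.0388476 , -0.0089693 , -0.00492064]), 'gripper_width': 0.08532236704458461}
380.08447637310115 260.28425859970156 190.7979021290899 [0.51214679 0.01279556 1.08207625]
407.0703362950533 259.67734947324976 191.74577129838366 [ 1.17538965 -0.63466653  0.87968887]
```

View pics/top0.png

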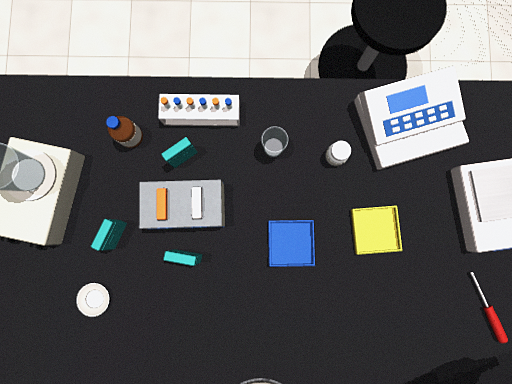

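View pics/scene0.png

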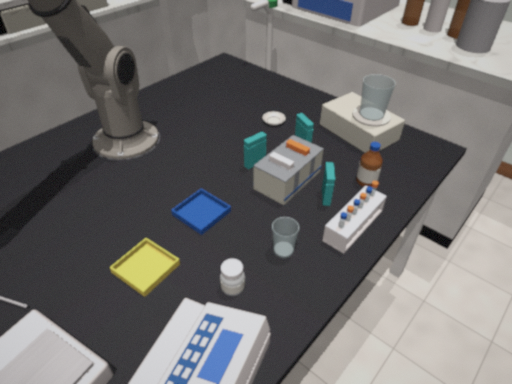

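Candidates in the top view: the orange cap at (162,204) stands in the dock. The white cap is at (196,203), turquoise look-alikes are at (177,151), (107,235) and (181,258), and the orange vial tops are at (165,102), (190,102) and (215,102). I choose (162,204). Next I measure and check it in a crop.

```bash
python3 - <<'E'
from h import *
c=load('top0');im=c['img'];hsv=cv2.cvtColor(im,cv2.COLOR_RGB2HSV)
def find(name,m,z,roi):
    mm=np.zeros_like(m);x0,y0,x1,y1=roi;mm[y0:y1,x0:x1]=m[y0:y1,x0:x1]
    cs=cv2.findContours(mm,cv2.RETR_EXTERNAL,cv2.CHAIN_APPROX_NONE)[0];k=max(cs,key=cv2.contourArea)
    P=np.array([ray(c,*p[0],z)[:2] for p in k],np.float32)
    (cc,wh,a)=cv2.minAreaRect(P);print(name,cv2.minAreaRect(k)[0],np.round(cc,4),np.round(wh,4),round(a,1))
    return cc
R=lambda lo,hi:cv2.inRange(hsv,lo,hi)
o=find('orange',R((5,120,120),(20,255,255)),.118,(140,170,230,235))
find('white',R((0,0,200),(180,40,255)),.118,(185,180,210,225))
find('dock',R((0,0,100),(180,60,255)),.096,(130,175,228,240))
find('blue',R((105,120,60),(125,255,255)),.022,(260,215,320,275))
find('yellow',R((22,100,80),(35,255,255)),.022,(345,200,410,260))
# scene cam check
s=load('scene0');h2=cv2.cvtColor(s['img'],cv2.COLOR_RGB2HSV);m=cv2.inRange(h2,(5,120,120),(20,255,255));m[:130]=0;m[165:]=0;m[:,:275]=0;m[:,320:]=0
print('scene orange centroid',cv2.moments(m,True)['m10']/m.astype(bool).sum(),np.argwhere(m).mean(0),'pred top centre',proj(s,[*o,.118]))
st=np.array(robot.get_state()['tool_pos']);print(st)
cv2.imwrite('pics/crop.png',cv2.resize(cv2.cvtColor(im[140:280,80:260],cv2.COLOR_RGB2BGR),None,fx=3,fy=3,interpolation=cv2.INTER_CUBIC))
E
```

```text
orange (161.0, 203.5) [0.5861 0.2591] [0.0793 0.0204] 2.1
white (197.0, 202.5) [0.5896 0.168 ] [0.1103 0.0613] 1.4
dock (179.8997344970703, 203.59117126464844) [0.5883 0.2151] [0.1225 0.2137] 2.2
blue (291.0, 243.0) [ 0.4877 -0.0795] [0.1261 0.1275] 0.5
yellow (376.5054931640625, 229.5520477294922) [ 0.5268 -0.3171] [0.1278 0.1298] 5.1
scene orange centroid 297.4581005586592 [147.01675978 297.45810056] pred top centre (np.float64(297.32884874423263), np.float64(144.38944115336545))
[ 0.19336701 -0.64617721  0.23042124]
```

View pics/crop.png

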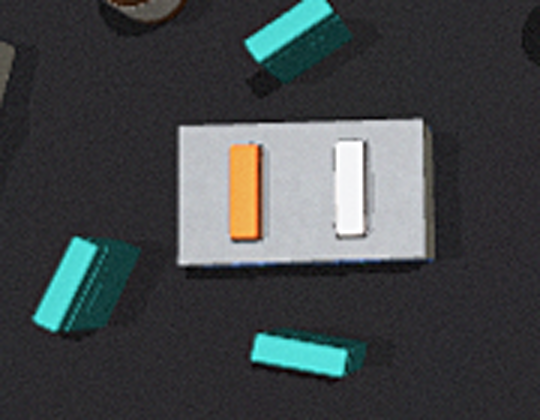

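The crop shows the orange cap, centred at about (161,203) in the full image, standing in the dock's left slot. The white cap stands beside it and the turquoise boxes are loose outside the dock. The sizes agree: 79 mm for the cap, 122 x 214 mm for the dock, 90 mm between the caps. The dock yaw is about +2°.

```bash
cat >> h.py <<'E'
from scipy.spatial.transform import Rotation as Ro
def go(X,yaw=None):
    s=robot.get_state();R=Ro.from_euler('xyz',s['orientation']).as_matrix()
    d=R.T@(np.array(X)-s['tool_pos'])/.04
    dy=0 if yaw is None else -(np.degrees(yaw-s['orientation'][2])+180)%360-180
    print('tcp',np.round(s['tool_pos'],4),'rpy',np.round(s['orientation'],4),'dp',np.round(d,2),'yaw',round(dy/8,2) if yaw is not None else '')
E
python3 -c "
from h import *
go([.52,-.15,.24],-1.534)"
```

```text
tcp [ 0.1934 -0.6462  0.2304] rpy [ 3.1415e+00  1.6000e-03 -1.2800e+00] dp [ -9.54 -11.38  -0.23] yaw 1.82
```

Request:
{"method": "carry_out", "body": {
  "commands": [
    {"hand":0,"dp":[-9.5,-11.4,-0.2],"yaw":1.8},
    {"hand":0,"dp":[-9.5,-11.4,-0.2],"yaw":1.8},
    {"hand":0,"dp":[-9.5,-11.4,-0.2],"yaw":1.8},
    {"hand":0,"dp":[-9.5,-11.4,-0.2],"yaw":1.8},
    {"hand":0,"dp":[-9.5,-11.4,-0.2],"yaw":1.8},
    {"hand":0,"dp":[-9.5,-11.4,-0.2],"yaw":1.8},
    {"hand":0,"dp":[-9.5,-11.4,-0.2],"yaw":1.8},
    {"hand":0,"dp":[-9.5,-11.4,-0.2],"yaw":1.8},
    {"hand":0,"dp":[-9.5,-11.4,-0.2],"yaw":1.8},
    {"hand":0,"dp":[-9.5,-11.4,-0.2],"yaw":1.8}
  ]
}}

```text
time_s: 1.35
tool_pos: [0.523, -0.1478, 0.2392]
orientation: [-3.141, 0.001, -1.527]
ft_force: [0.3, -0.1, -0.1]
gripper_width: 0.0852
```

```bash
python3 -c "
from h import *
go([.5865,.2598,.24],-1.534)"
```

```text
tcp [ 0.523  -0.1478  0.2392] rpy [-3.1412e+00  1.3000e-03 -1.5266e+00] dp [-1.011e+01 -2.040e+00 -1.000e-02] yaw 0.05
```

Request:
{"method": "carry_out", "body": {
  "commands": [
    {"hand":0,"dp":[-10.1,-2.05,0],"yaw":0.05},
    {"hand":0,"dp":[-10.1,-2.05,0],"yaw":0.05},
    {"hand":0,"dp":[-10.1,-2.05,0],"yaw":0.05},
    {"hand":0,"dp":[-10.1,-2.05,0],"yaw":0.05},
    {"hand":0,"dp":[-10.1,-2.05,0],"yaw":0.05},
    {"hand":0,"dp":[-10.1,-2.05,0],"yaw":0.05},
    {"hand":0,"dp":[-10.1,-2.05,0],"yaw":0.05},
    {"hand":0,"dp":[-10.1,-2.05,0],"yaw":0.05},
    {"hand":0,"dp":[-10.1,-2.05,0],"yaw":0.05},
    {"hand":0,"dp":[-10.1,-2.05,0],"yaw":0.05}
  ]
}}

```text
time_s: 2.6
tool_pos: [0.5878, 0.2529, 0.2391]
orientation: [3.141, -0.001, -1.541]
ft_force: [0.6, 0.5, -0.7]
gripper_width: 0.0856
```

```bash
python3 - <<'E'
from h import *
c=shot('wrist','w1')
F=[]
for i in range(20):
    robot.camera('wrist');F.append(robot.get_state()['ft_force'])
F=np.array(F);print('bias',F.mean(0),F.std(0));np.save('bias.npy',F.mean(0))
hsv=cv2.cvtColor(c['img'],cv2.COLOR_RGB2HSV);m=cv2.inRange(hsv,(5,120,120),(20,255,255))
k=max(cv2.findContours(m,cv2.RETR_EXTERNAL,cv2.CHAIN_APPROX_NONE)[0],key=cv2.contourArea)
P=np.array([ray(c,*p[0],.118)[:2] for p in k],np.float32);print(cv2.minAreaRect(k),cv2.minAreaRect(P))
go([.5865,.2598,.098],-1.534)
E
```

```text
bias [ 0.07360486  0.02302715 -0.19393327] [0.44221554 0.55112177 0.60881222]
((249.82681274414062, 177.51373291015625), (95.44951629638672, 30.034561157226562), 88.83085632324219) ((0.5863571166992188, 0.2614549398422241), (0.07884225994348526, 0.024031056091189384), 2.0861308574676514)
tcp [0.5874 0.2551 0.2393] rpy [ 3.1416  0.     -1.5383] dp [-0.12  0.02  3.53] yaw -0.03
```

View pics/w1.png

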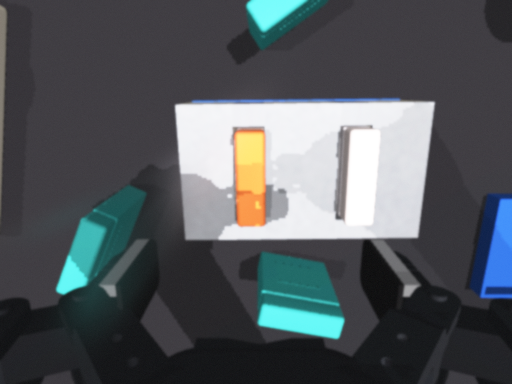

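The wrist view shows the orange cap at (250,178) with a free gap on both sides. It measures 79 x 24 mm, within 2 mm of the top view. I descend to just above it.

Request:
{"method": "carry_out", "body": {
  "commands": [
    {"hand":0,"dp":[-0.14,0.02,0.8],"yaw":-0.03},
    {"hand":0,"dp":[-0.14,0.02,1.6],"yaw":-0.03},
    {"hand":0,"dp":[-0.14,0.02,2.4],"yaw":-0.03},
    {"hand":0,"dp":[-0.14,0.02,2.4],"yaw":-0.03},
    {"hand":0,"dp":[-0.14,0.02,2.4],"yaw":-0.03},
    {"hand":0,"dp":[-0.14,0.02,2.4],"yaw":-0.03},
    {"hand":0,"dp":[-0.14,0.02,2.4],"yaw":-0.03}
  ]
}}

```text
time_s: 4.53
tool_pos: [0.5871, 0.2609, 0.1445]
orientation: [-3.14, 0.001, -1.534]
ft_force: [0.1, 0.2, -1.0]
gripper_width: 0.0853
```

```bash
python3 -c "
from h import *
go([.5865,.2605,.099],-1.534)"
```

```text
tcp [0.5871 0.2609 0.1445] rpy [-3.1398e+00  8.0000e-04 -1.5343e+00] dp [0.01 0.02 1.14] yaw -0.0
```

Request:
{"method": "carry_out", "body": {
  "commands": [
    {"hand":0,"dp":[0,0.02,0.6],"yaw":0},
    {"hand":0,"dp":[0,0.02,1.14],"yaw":0},
    {"hand":0,"dp":[0,0.02,1.14],"yaw":0},
    {"hand":0,"dp":[0,0.02,1.14],"yaw":0},
    {"hand":255,"dp":[0,0.02,1.14],"yaw":0},
    {"hand":255,"dp":[0,0.02,1.14],"yaw":0},
    {"hand":255,"dp":[0,0.02,1.14],"yaw":0},
    {"hand":255,"dp":[0,0.02,1.14],"yaw":0},
    {"hand":255,"dp":[0,0.02,1.14],"yaw":0},
    {"hand":255,"dp":[0,0.02,1.14],"yaw":0}
  ],
  "newtons": 60
}}

```text
time_s: 5.78
tool_pos: [0.5859, 0.2603, 0.0982]
orientation: [-3.141, -0.0, -1.534]
ft_force: [-0.9, -1.9, 6.3]
gripper_width: 0.0229
```

Request:
{"method": "carry_out", "body": {
  "commands": [
    {"hand":255,"dp":[0,0,-0.2],"yaw":0},
    {"hand":255,"dp":[0,0,-0.5],"yaw":0},
    {"hand":255,"dp":[0,0,-0.8],"yaw":0},
    {"hand":255,"dp":[0,0,-1.1],"yaw":0},
    {"hand":255,"dp":[0,0,-1.4],"yaw":0},
    {"hand":255,"dp":[0,0,-1.7],"yaw":0},
    {"hand":255,"dp":[0,0,-2.0],"yaw":0},
    {"hand":255,"dp":[0,0,-2.3],"yaw":0},
    {"hand":255,"dp":[0,0,-2.6],"yaw":0},
    {"hand":255,"dp":[0,0,-2.9],"yaw":0}
  ]
}}

```text
time_s: 7.02
tool_pos: [0.5859, 0.2608, 0.215]
orientation: [-3.141, 0.0, -1.534]
ft_force: [-0.4, -0.8, -1.5]
gripper_width: 0.0225
```

Request:
{"method": "carry_out", "body": {
  "commands": [
    {"hand":255,"dp":[0,0,-0.3],"yaw":0},
    {"hand":255,"dp":[0,0,-0.6],"yaw":0},
    {"hand":255,"dp":[0,0,-0.6],"yaw":0},
    {"hand":255,"dp":[0,0,-0.6],"yaw":0},
    {"hand":255,"dp":[0,0,-0.6],"yaw":0},
    {"hand":255,"dp":[0,0,-0.6],"yaw":0}
  ]
}}

```text
time_s: 7.78
tool_pos: [0.5855, 0.2604, 0.2372]
orientation: [3.141, -0.0, -1.534]
ft_force: [-0.0, -0.1, -1.6]
gripper_width: 0.0223
```

```bash
python3 - <<'E'
from h import *
shot('scene','s2');F=[]
for i in range(40):
    robot.camera('wrist');F.append(robot.get_state()['ft_force'])
F=np.array(F);d=F.mean(0)-np.load('bias.npy');print('load',d,F[:,2].std(),'g',-d[2]/9.81*1000,robot.get_state()['time_s'],robot.get_state()['gripper_width'])
im=cv2.imread('pics/s2.png')[60:260,180:420];cv2.imwrite('pics/s2c.png',cv2.resize(im,None,fx=2.5,fy=2.5))
go([.4877,-.0795,.24],-1.571)
E
```

```text
load [-0.08753357 -0.01125007 -1.60217534] 0.4339179948372876 g 163.32062625225467 9.825 0.022754790071776863
tcp [0.5857 0.2606 0.2377] rpy [ 3.1416 -0.     -1.5342] dp [ 8.41  2.76 -0.06] yaw 0.26
```

View pics/s2c.png

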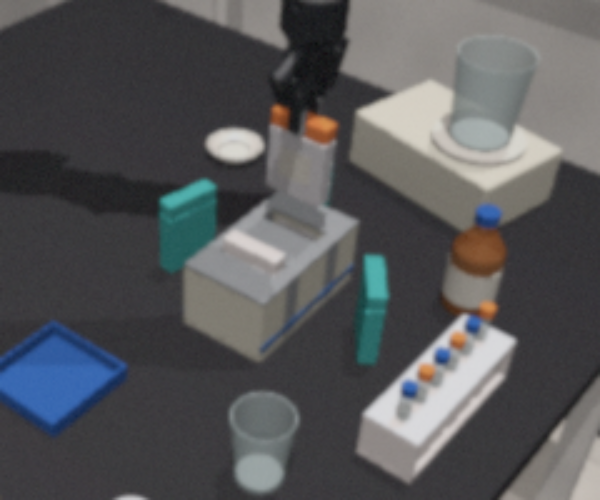

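The cartridge hangs upright and clear of the dock, and the white cap is still in its slot. It weighs about 163 g (±20 g), so it is spent and goes to the yellow tray.

Request:
{"method": "carry_out", "body": {
  "commands": [
    {"hand":255,"dp":[0.5,0.07,-0.3],"yaw":0},
    {"hand":255,"dp":[1.5,0.2,-0.5],"yaw":0},
    {"hand":255,"dp":[2.7,0.4,-0.5],"yaw":0},
    {"hand":255,"dp":[3.9,0.55,-0.5],"yaw":0},
    {"hand":255,"dp":[5.1,0.7,-0.5],"yaw":0},
    {"hand":255,"dp":[6.3,0.9,-0.5],"yaw":0},
    {"hand":255,"dp":[7.5,1.05,-0.5],"yaw":0},
    {"hand":255,"dp":[8.7,1.2,-0.5],"yaw":0},
    {"hand":255,"dp":[9.9,1.4,-0.5],"yaw":0},
    {"hand":255,"dp":[11.1,1.55,-0.5],"yaw":0}
  ]
}}

```text
time_s: 11.08
tool_pos: [0.5389, -0.1883, 0.2589]
orientation: [-3.141, -0.001, -1.535]
ft_force: [0.3, 1.5, -1.5]
gripper_width: 0.0228
```

Request:
{"method": "carry_out", "body": {
  "commands": [
    {"hand":255,"dp":[1.2,0.15,0],"yaw":0},
    {"hand":255,"dp":[2.2,0.3,0],"yaw":0},
    {"hand":255,"dp":[3.0,0.4,0],"yaw":0},
    {"hand":255,"dp":[3.3,0.45,0],"yaw":0},
    {"hand":255,"dp":[3.3,0.45,0],"yaw":0},
    {"hand":255,"dp":[3.3,0.45,0],"yaw":0},
    {"hand":255,"dp":[3.3,0.45,0],"yaw":0},
    {"hand":255,"dp":[3.3,0.45,0],"yaw":0}
  ]
}}

```text
time_s: 12.08
tool_pos: [0.5272, -0.317, 0.2578]
orientation: [-3.141, 0.0, -1.533]
ft_force: [-0.4, -0.6, -1.8]
gripper_width: 0.0229
```

```bash
python3 - <<'E'
from h import *
F=[]
for i in range(30):
    robot.camera('wrist');F.append(robot.get_state()['ft_force'][2])
print('fz',np.mean(F),robot.get_state()['gripper_width'])
shot('scene','s3');im=cv2.imread('pics/s3.png')[120:320,60:300];cv2.imwrite('pics/s3c.png',cv2.resize(im,None,fx=2.5,fy=2.5))
go([.5268,-.3171,.103])
E
```

```text
fz -1.8697098760434252 0.023005911226361222
tcp [ 0.5268 -0.318   0.2577] rpy [-3.1416e+00 -1.0000e-04 -1.5342e+00] dp [-0.02  0.    3.87] yaw
```

View pics/s3c.png

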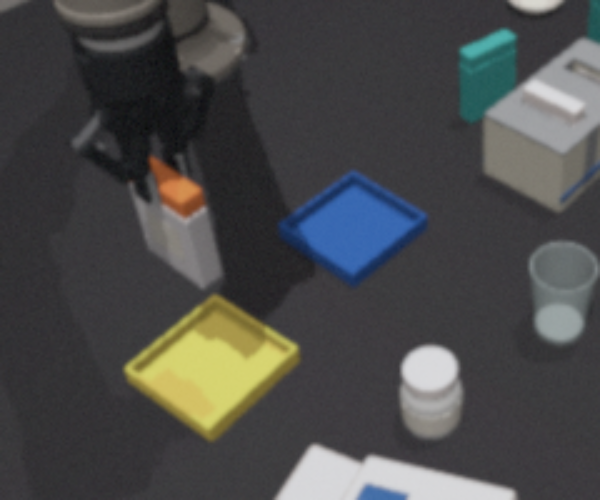

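The cartridge is upright above the yellow tray, and the second weighing (about 170 g) agrees. I lower it, with touchdown expected at TCP z of about 0.094.

Request:
{"method": "carry_out", "body": {
  "commands": [
    {"hand":255,"dp":[0,0,0.5],"yaw":0},
    {"hand":255,"dp":[0,0,1.2],"yaw":0},
    {"hand":255,"dp":[0,0,2.0],"yaw":0},
    {"hand":255,"dp":[0,0,2.7],"yaw":0},
    {"hand":255,"dp":[0,0,3.3],"yaw":0},
    {"hand":255,"dp":[0,0,3.7],"yaw":0},
    {"hand":255,"dp":[0,0,3.8],"yaw":0},
    {"hand":255,"dp":[0,0,3.8],"yaw":0}
  ]
}}

```text
time_s: 14.62
tool_pos: [0.5272, -0.3181, 0.1062]
orientation: [-3.141, -0.0, -1.534]
ft_force: [-0.1, -0.4, -2.2]
gripper_width: 0.0228
```

Request:
{"method": "carry_out", "body": {
  "commands": [
    {"hand":255,"dp":[0,0,0.05],"yaw":0},
    {"hand":255,"dp":[0,0,0.1],"yaw":0},
    {"hand":255,"dp":[0,0,0.15],"yaw":0},
    {"hand":255,"dp":[0,0,0.2],"yaw":0},
    {"hand":255,"dp":[0,0,0.25],"yaw":0},
    {"hand":255,"dp":[0,0,0.25],"yaw":0},
    {"hand":255,"dp":[0,0,0.25],"yaw":0}
  ]
}}

```text
time_s: 15.5
tool_pos: [0.5269, -0.318, 0.0957]
orientation: [-3.142, -0.0, -1.534]
ft_force: [0.7, -0.2, -2.0]
gripper_width: 0.0228
```

Request:
{"method": "carry_out", "body": {
  "commands": [
    {"hand":255,"dp":[0,0,0.03],"yaw":0},
    {"hand":255,"dp":[0,0,0.06],"yaw":0},
    {"hand":255,"dp":[0,0,0.06],"yaw":0}
  ]
}}

```text
time_s: 15.88
tool_pos: [0.527, -0.3181, 0.0942]
orientation: [-3.141, -0.0, -1.534]
ft_force: [-1.9, 0.3, 5.1]
gripper_width: 0.0226
```

```bash
python3 - <<'E'
from h import *
F=[]
for i in range(8):
    robot.camera('wrist');F.append(robot.get_state()['ft_force'][2])
print('fz',np.mean(F),robot.get_state()['tool_pos'])
E
```

```text
fz 5.626308821185147 [ 0.52700328 -0.31814178  0.09414887]
```

It touched down at z = 0.094 as predicted, with about 7 N of contact force. Now I release and retreat.

Request:
{"method": "carry_out", "body": {
  "commands": [
    {"hand":200,"dp":[0,0,-0.04],"yaw":0},
    {"hand":0,"dp":[0,0,-0.04],"yaw":0},
    {"hand":0,"dp":[0,0,-0.04],"yaw":0},
    {"hand":0,"dp":[0,0,-0.04],"yaw":0},
    {"hand":0,"dp":[0,0,-0.04],"yaw":0},
    {"hand":0,"dp":[0,0,-0.04],"yaw":0},
    {"hand":0,"dp":[0,0,-0.04],"yaw":0}
  ]
}}

```text
time_s: 17.15
tool_pos: [0.5269, -0.318, 0.0949]
orientation: [-3.142, -0.0, -1.534]
ft_force: [0.6, 0.4, 0.2]
gripper_width: 0.0852
```

Request:
{"method": "carry_out", "body": {
  "commands": [
    {"hand":0,"dp":[0,0,-0.4],"yaw":0},
    {"hand":0,"dp":[0,0,-1.0],"yaw":0},
    {"hand":0,"dp":[0,0,-2.0],"yaw":0},
    {"hand":0,"dp":[0,0,-3.0],"yaw":0},
    {"hand":0,"dp":[0,0.5,-4.0],"yaw":0},
    {"hand":0,"dp":[0,1.5,-4.0],"yaw":0},
    {"hand":0,"dp":[0,1.5,-4.0],"yaw":0},
    {"hand":0,"dp":[0,1.5,-4.0],"yaw":0}
  ]
}}

```text
time_s: 18.15
tool_pos: [0.4674, -0.3201, 0.2558]
orientation: [-3.14, -0.0, -1.534]
ft_force: [-0.2, -0.6, 0.7]
gripper_width: 0.0855
```

```bash
python3 - <<'E'
from h import *
c=shot('scene','s4');w=shot('wrist','w4')
a=cv2.imread('pics/s4.png')[110:330,60:340];b=cv2.imread('pics/w4.png')
cv2.imwrite('pics/f.png',np.hstack([cv2.resize(a,(400,314)),cv2.resize(b,(400,314))]))
m=cv2.inRange(cv2.cvtColor(w['img'],cv2.COLOR_RGB2HSV),(5,120,120),(20,255,255))
k=max(cv2.findContours(m,cv2.RETR_EXTERNAL,cv2.CHAIN_APPROX_NONE)[0],key=cv2.contourArea)
print(cv2.minAreaRect(np.array([ray(w,*p[0],.114)[:2] for p in k],np.float32)))
s=robot.get_state();print(s['tool_pos'],s['gripper_width'],s['ft_force'],s['time_s'])
E
```

```text
((0.5258496403694153, -0.3063419461250305), (0.07502951472997665, 0.001667697448283434), 1.6451756954193115)
[ 0.46781808 -0.31976083  0.25510921] 0.0857806495746496 [ 0.28976417 -0.11842219  0.06988257] 18.25
```

View pics/f.png

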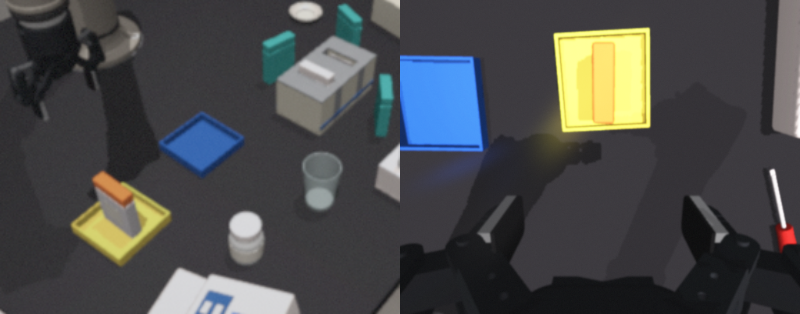

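The left half shows the cartridge upright in the yellow tray at about (117,205), with the white cap still in the dock and the beaker and jar in place. The right half shows the cap centred in the tray at about (602,82), clear of the gripper.

```bash
python3 -c "
from h import *
print(robot.job_done())"
```

```text
the job is handed in; nothing more can be done
None
```

I pulled the orange-capped cartridge straight up out of the dock and weighed it clear. It came to about 163 g, and about 170 g on a second weighing above the tray, so it is spent. I lowered it onto the floor of the yellow tray, where it touched down at TCP z 0.094 m as predicted with about 7 N. I then let go and handed the job in at about 18 s; no verdict is reported.

- **Last pictures:** the cartridge stands upright, near the tray's centre. The white-capped one is still in its slot, and the beaker and jar look unmoved. The gripper is open and clear, with almost no force on the tool.
- **Failed check:** the last colour-mask measurement of the cap caught only a thin edge (75 x 2 mm), because the orange washed out over the yellow. Its centring therefore rests on the picture and on the TCP position at release, which was within about 1 mm of the tray centre I measured.
- **Unexplained reading:** while closing on the cap I read about 6 N upward force, possibly the fingertips brushing the dock's top. It went away on lifting.

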